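Weigh the dosing can

ROBOT

A 6-joint arm with a two-finger parallel gripper is mounted at the origin on a cart in front of the work surface, level with it; the furniture and walls round the work are solid. World frame = base frame: x ahead of the robot, y to its left, z up, the work surface at z = 0. Lengths are in mm, angles in rad, forces in N, time in s.
With the tool pointing down it reaches from about 300 to 775 mm from the base axis. Payload 14.6 kg.
Tool frame: the origin (TCP) lies between the finger pads, 19 mm behind the fingertips; this is the grasp point; z points along the fingers, y is the line along which they close (so a half turn about z gives the same grasp; the last joint's range is limited). The gripper opens to 85 mm and grips with 20 to 120 N. Pads are 22 mm wide; open, the fingers measure 114 mm over their backs; the gripper's body (76 mm by 85 mm) begins 54 mm behind the grasp point. The pads swing forward as they close: fully open they stand 13 mm farther back than shut.
Start: joints at [1.157, 0.3, 1.521, -0, 1.321, -0.067], TCP at [186.937, 517.247, 249.981] pointing down, gripper open.
Joint ranges: [-3.03, 3.03], [-0.79, 2.21], [0.23, 2.52], [-1.04, 4.18], [0, 3.07], [-2.55, 2.55]. Speed limits (rad/s): [2.22, 2.22, 2.57, 3.14, 3.14, 3.14].

INTERFACE

Orientations are given as a unit quaternion [w, x, y, z].
In Python, from rig import bot gives the robot as it stands. Calls block until the motion is done:
- bot.move_to(position, orientation): joint-space move of the TCP to a pose.
- bot.servo_line(position, attitude=None, speed=150, until_force=None): straight line of the TCP; attitude=None keeps the orientation; speed is the mean speed in mm/s. With until_force (N) it stops when the force on the tool has changed by that much, and returns True; else False.
- bot.move_joints(angles): joint-space move.
- bot.move_gripper(opening, grip_force=None): finger opening in mm; grip_force is the grip in N (None keeps the last); returns when the fingers have stopped.
- bot.dwell(seconds).
- bot.ik(position, orientation): joint angles nearest the present ones, or None.
- bot.read_state(): the state.
- bot.read_camera(name): name is "scene" or "top" or "wrist"; returns a dict with "image" (420x560x3 uint8, blue, green, red), "depth" (420x560 float32, mm along the optical axis (not along the pixel's ray), 0 where there is no reading), "fovy" (degrees; the focal length in pixels is half the picture's height over the tangent of half this angle, whatever the lens; pixels are square), "cx", "cy" (the principal point, pixels), "eye" and "attitude" of the camera in the world; the wrist camera has in their place "mount" (4x4, takes a point from camera to tool coordinates, whose origin is the TCP and whose axes are the flange's). Camera axes: x right, y down, z forward; pixel columns grow to the right and rows downward; lengths in mm; the calibration is good to about 2 mm. A picture is of the moment at which its call begins: read the wrist's pose just before it.
A pose or a line that the arm cannot do raises bot.MotionError and nothing moves.
- bot.finish_job(): hands the job in; it is judged then, once.
The state is a dict: "clock": time; "joint_positions": joint angles; "qvel": joint speeds; "effort": joint torques, N m; "ee_pos": TCP position; "tool_rot": TCP orientation; "ft_force": force on the tool from outside, world axes, zero at the start; "moment": the same for the moment, N m; "grip_width": finger opening in mm; "grip_force": force on a finger pad.
Only numpy, scipy, OpenCV 4.12 (cv2) and the standard library are available. Lean on these libraries where they do the work, as an engineer would, in place of code of your own. Each camera call takes 0.05 s, during which the arm holds its last target. There are 200 camera calls.

TASK

Take the steel dosing can by its top handle off the tilted drip stand and set it down upright in the middle of the weighing plate of the small scale standing beside the stand, then let go. Do not drop it or turn it over, and leave the beaker and the two stoppered bottles standing singly between the stand and the scale where they stand.

Things in the scene. Friction and masses are not known exactly. Their poses are not given: they have to be found in the camera images.
- can: Closed round steel can, 76 mm diameter, 104 mm high to its flat lid, 151 mm to the top of its handle, 0.3 to 0.55 kg, loose. Origin: centre of its underside; z up its axis, y along the handle bar, -x to the short spout (20 mm thick, ends 57 mm from the axis, 72 mm above the underside). At the start it leans 30 degrees in the stand, top towards the stand's -x.
- can_grip (a point): Middle of the can's handle bar, 140 mm above the underside on the can's axis, axes as the can's. The bar is straight, 85 mm long (y), 12 mm thick (x: pinch it across this), 22 mm high (z), on two posts at its ends with 60 mm free between them; 25 mm free between bar and lid.
- stand: Fixed drip stand on a base plate 210 x 110 mm (70 mm in front of to 140 mm behind the origin). Its cradle leans 30 degrees towards the stand's -x, roughly towards the robot. The can stands in it with 1 to 3 mm play: bed below, 44 mm lip at -x, 24 mm cheeks at the sides; it comes out along its leaning axis. Origin: on the worktop under the middle of the bed; z up.
- stand_guard (a point): Middle of the guard's top edge. The guard is a sheet 110 mm wide behind the can, parallel to the can's leaning axis and 140 mm behind that axis, from 30 to 280 mm along the axis from the bed; so it overhangs: this edge is 17 mm in front of the stand's origin, 0.39 m high. A tool pointing straight down at the handle runs into it; one along the leaning axis does not.
- stand_bed (a point): Middle of the cradle's bed, where the centre of the can's underside rests, 75 mm above the worktop; axes as the stand's.
- scale: Fixed small scale with a dark housing 170 (x) x 125 (y) x 22 mm, and a flat weighing plate 100 x 104 mm on it. Origin: centre of its underside on the worktop; the plate lies towards +x, the display towards -x. It does not move when loaded. (Another such scale lies far back on the left; it is not meant.)
- scale_pan (a point): Centre of the top face of the weighing plate, 27 mm above the worktop; axes as the scale's.
- beaker: White plastic beaker, 75 x 82 mm, 90 mm high, loose bystander near the front edge. Origin: centre of its underside.
- bottle_a: Small amber stoppered bottle, 29 mm diameter, 63 mm high, loose bystander between stand and scale. Origin: centre of its underside.
- bottle_b: Another such amber stoppered bottle, loose bystander. Origin: centre of its underside.

How it is judged:
By the outcome, as a careful person would: the job done as asked, in the order asked, and still so for the second after the job is handed in, with the robot touching nothing.
It also fails if it takes over 42 s, if anything falls off the work surface, if the arm or the gripper's body presses on something with over 40 N, if the wrist force passes 120 N, or if a joint passes its speed limit or range.

## Working session

There is one attempt and no reset: what is moved stays moved. The work goes in short steps, each a Python script; the robot and the scene stay as the last script left them, time stands still between calls to the robot, and variables do not carry over. Pictures are saved under pics/ and viewed, at most 10 in all, crops included, and the job is handed in when it is done.

```bash
mkdir -p pics; ls
cat > h.py <<'E'
import numpy as np, cv2
from scipy.spatial.transform import Rotation as R
from rig import bot
def rot(q): return R.from_quat([q[1],q[2],q[3],q[0]]).as_matrix()
def quat(M):
    q=R.from_matrix(M).as_quat(); return [q[3],q[0],q[1],q[2]]
def cam(name):
    s=bot.read_state(); c=bot.read_camera(name)
    if name=="wrist":
        T=np.array(c["mount"]); M=rot(s["tool_rot"]); c["R"]=M@T[:3,:3]; c["t"]=M@T[:3,3]+np.array(s["ee_pos"])
    else:
        a=np.array(c["attitude"]); c["R"]=rot(a) if a.size==4 else a; c["t"]=np.array(c["eye"])
    c["f"]=210/np.tan(np.radians(c["fovy"])/2)
    return c
def cloud(c):
    v,u=np.mgrid[0:420,0:560]; d=c["depth"]
    p=np.stack([(u-c["cx"])/c["f"]*d,(v-c["cy"])/c["f"]*d,d],-1)
    P=p@c["R"].T+c["t"]; P[d<=0]=np.nan
    return P
def save(c,n): cv2.imwrite("pics/"+n+".png",c["image"])
E
python3 - <<'E'
from h import *
for n in("scene","top","wrist"):
    c=cam(n); save(c,n+"0"); np.savez("pics/"+n+"0.npz",P=cloud(c),im=c["image"],R=c["R"],t=c["t"],f=c["f"],cx=c["cx"],cy=c["cy"])
    print(n,c["t"],c["R"][:,2],c["f"],(c["depth"]>0).mean())
print(bot.read_state())
E
```

```text
pics
scene [230.25711149 408.86919615 778.07021177] [ 0.36195712 -0.68017785 -0.63745207] 391.8929830092878 0.9959013605442177
top [ 448.34879741 -136.03740177 1275.11632459] [ 0.08251856 -0.01290185 -0.99650601] 482.9992694198167 0.9961181972789116
wrist [110.95561908 543.27793157 373.08124549] [ 0.29567637 -0.10823883 -0.94913637] 312.68185874272643 0.9959736394557823
{'clock': 0.15, 'joint_positions': array([ 1.15741588e+00,  3.00350616e-01,  1.52143700e+00,  3.14123116e-05,
        1.32072684e+00, -6.65752728e-02]), 'qvel': array([-1.94529279e-05, -1.15438190e-03, -1.95473667e-03,  5.20684500e-04,
       -9.70082727e-04, -5.71545147e-05]), 'effort': array([ 1.94623339e-03, -5.43672395e+01, -3.61879349e+01,  3.78626487e-05,
        3.20460873e-03, -1.48477233e-05]), 'ee_pos': array([186.85867699, 517.10807057, 249.54835951]), 'tool_rot': array([-1.24328019e-04,  1.72538718e-01,  9.85002628e-01, -4.44079672e-04]), 'ft_force': array([ 0.13891686, -0.38516784, -0.69057378]), 'moment': array([ 0.02790249, -0.01348079, -0.00198409]), 'grip_force': 0.0, 'grip_width': 85.32925647254297}
```

View pics/scene0.png

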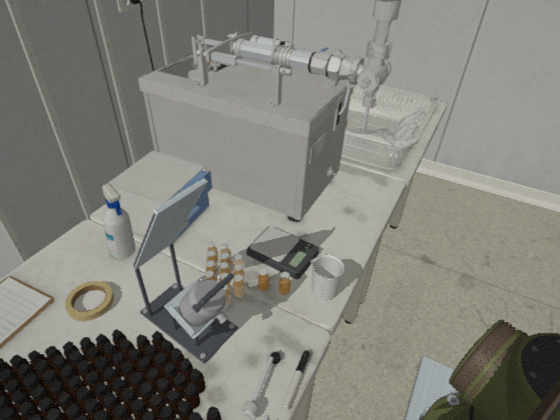

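View pics/top0.png

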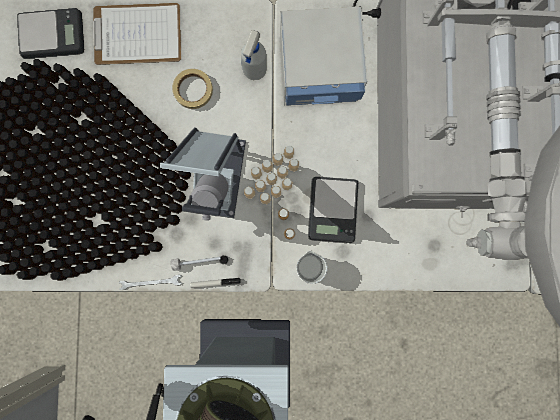

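The top view shows the stand and can at about (205,180), the target scale at (335,208), the single bottles at (283,213) and (289,233), and the beaker at (311,267). In the scene view the can handle is at about (213,290) and the guard at (173,220). Next I measure them from the depth clouds.

Run:
```python
from h import *
S=np.load("pics/scene0.npz");T=np.load("pics/top0.npz")
P=T["P"];im=T["im"].astype(int)
def at(D,u,v): return np.round(D["P"][v,u],0)
print("bottles",at(T,283,213),at(T,289,233),"beaker",at(T,311,267),"plate",at(T,333,195),"disp",at(T,327,230))
# scale housing: height 15..35 in region
z=P[...,2]; m=np.zeros(z.shape,bool); m[165:250,300:365]=1
hs=m&(z>14)&(z<40)
r=cv2.minAreaRect(P[hs][:,:2].astype(np.float32)); print("housing",r,np.median(z[hs]))
pl=hs&(im.min(-1)>130)
n,l,st,ce=cv2.connectedComponentsWithStats(pl.astype(np.uint8)); k=1+np.argmax(st[1:,4])
r=cv2.minAreaRect(P[l==k][:,:2].astype(np.float32)); print("plate",r,np.median(z[l==k]),P[l==k].mean(0))
# singles
for (u,v) in((283,213),(289,233),(311,267)):
    w=np.zeros(z.shape,bool); w[v-22:v+22,u-22:u+22]=1
    top=w&(z>50)&(z<110)
    n,l,st,ce=cv2.connectedComponentsWithStats(top.astype(np.uint8)); k=l[v,u]
    q=P[l==k]; print("obj",(u,v),k,q.min(0).round(),q.max(0).round())
# guard: points with z 150..400 in scene left & top
for nm,D in(("scene",S),("top",T)):
    Q=D["P"]; g=(Q[...,2]>215)&(Q[...,2]<410)&(Q[...,0]>350)&(Q[...,0]<800)&(Q[...,1]<150)&(Q[...,1]>-150)
    n,l,st,ce=cv2.connectedComponentsWithStats(g.astype(np.uint8))
    for k in range(1,n):
        if st[k,4]<100: continue
        q=Q[l==k]; c=np.median(q,0); q=q[np.linalg.norm(q-c,axis=1)<200]
        c=q.mean(0); nn=np.linalg.svd(q-c,full_matrices=False)[2]
        print(nm,k,st[k],c.round(1),"n",nn[2].round(3),"res",np.median(abs((q-c)@nn[2])).round(2),"min",q.min(0).round(),q.max(0).round())
```

```text
bottles [ 542. -145.   64.] [ 492. -160.   64.] beaker [ 405. -219.    5.] plate [ 592. -275.   31.] disp [ 502. -260.   24.]
housing ((556.9976806640625, -276.3553466796875), (121.60899353027344, 166.4048309326172), 86.4410400390625) 25.325113455463793
plate ((617.20947265625, -300.69140625), (111.014404296875, 52.86396408081055), 51.998985290527344) 27.502847708387208 [ 608.1611437  -301.29771145   27.47525316]
obj (283, 213) 3 [ 530. -155.   51.] [ 552. -135.   70.]
obj (289, 233) 2 [ 482. -170.   50.] [ 503. -153.   67.]
obj (311, 267) 0 [nan nan nan] [nan nan nan]
scene 1 [ 136  178   71   84 2035] [632.5  36.4 323.7] n [-0.861  0.137 -0.49 ] res 1.27 min [587. -32. 215.] [706.  89. 393.]
top 1 [ 160  132   76   45 1990] [637.8  24.8 316.9] n [-0.861  0.122 -0.495] res 1.97 min [585. -36. 215.] [710.  86. 396.]
```

Run:
```python
import cv2
a=cv2.imread("pics/scene0.png")[180:360,120:300];b=cv2.imread("pics/top0.png")[115:235,150:270]
cv2.imwrite("pics/crop1.png",cv2.hconcat([cv2.resize(a,(400,400),interpolation=2),cv2.resize(b,(400,400),interpolation=2)]))
```

```text
(no output)
```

View pics/crop1.png

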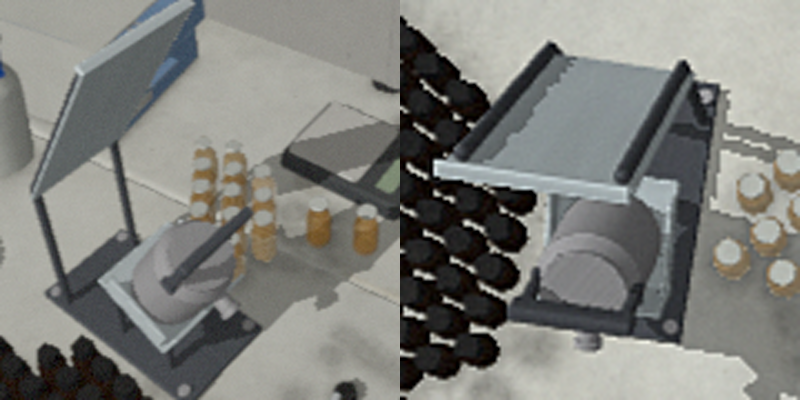

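The crop shows the bar at roughly (184–222, 206–212) in the top view. Its tilt matches a guard yaw of about -8.5°. Next I locate the bar in 3D and fit the scale's position and yaw.

Run:
```python
from h import *
S=np.load("pics/scene0.npz");T=np.load("pics/top0.npz")
nh=np.array([.861,-.130,0]);nh/=np.linalg.norm(nh)
X=nh;Y=np.cross([0,0,1],X); a=np.array([0,0,np.cos(np.pi/6)])-.5*X; N=np.cross(Y,a)  # N fwd-up normal
print("yaw",np.degrees(np.arctan2(X[1],X[0])),"N",N)
for nm,D,box in(("scene",S,(178,255,262,335)),("top",T,(178,195,228,222))):
    Q=D["P"];im=D["im"].astype(int);u0,v0,u1,v1=box
    m=np.zeros(Q.shape[:2],bool);m[v0:v1,u0:u1]=1
    m&=(im.max(-1)<75)&(Q[...,2]>130)&(Q[...,2]<260)
    n,l,st,ce=cv2.connectedComponentsWithStats(m.astype(np.uint8));k=1+np.argmax(st[1:,4])
    q=Q[l==k];c=np.median(q,0);q=q[np.linalg.norm(q-c,axis=1)<60];c=q.mean(0)
    d=np.linalg.svd(q-c,full_matrices=False)[2][0]
    print(nm,len(q),st[k],c.round(1),"dir",d.round(3),"ext y",np.percentile((q)@Y,[1,50,99]).round(1),"N",np.percentile(q@N,[2,50,98]).round(1),"a",np.percentile(q@a,[2,50,98]).round(1))
    g=(Q[...,2]>215)&(Q[...,2]<410)&(Q[...,0]>560)&(Q[...,0]<730)&(Q[...,1]<110)&(Q[...,1]>-60)
    q=Q[g];print(" guard N",np.percentile(q@N,[10,50,90]).round(1),"Y",np.percentile(q@Y,[1,50,99]).round(1),"amax",np.percentile(q@a,[1,99,99.8]).round(1))
# scale
for nm,D,(u0,v0,u1,v1) in(("scene",S,(240,220,325,280)),("top",T,(300,165,365,250))):
    Q=D["P"];m=np.zeros(Q.shape[:2],bool);m[v0:v1,u0:u1]=1
    m&=(Q[...,2]>14)&(Q[...,2]<36)&(Q[...,0]>450)&(Q[...,0]<660)&(Q[...,1]<-190)
    n,l,st,ce=cv2.connectedComponentsWithStats(m.astype(np.uint8));k=1+np.argmax(st[1:,4])
    r=cv2.minAreaRect(Q[l==k][:,:2].astype(np.float32));print(nm,"housing",r,cv2.boxPoints(r).round())
    b=m&(D["im"].astype(int).max(-1)<70)
    n,l,st,ce=cv2.connectedComponentsWithStats(b.astype(np.uint8));k=1+np.argmax(st[1:,4])
    r=cv2.minAreaRect(Q[l==k][:,:2].astype(np.float32));print(nm,"dark",r)
Q=T["P"]
m=np.zeros(Q.shape[:2],bool);m[245:288,290:332]=1;m&=(Q[...,2]>75)&(Q[...,2]<100);q=Q[m];print("beaker",q.min(0),q.max(0))
print("fridge",[T["P"][v,u].round() for u,v in((395,190),(385,120),(480,240),(385,205))])
```

```text
yaw -8.586076680314408 N [ 0.85631959 -0.12929332  0.5       ]
scene 183 [196 275  37  37 188] [536.2  47.7 201.2] dir [ 0.217  0.96  -0.177] ext y [ 84.5 127.9 163.6] N [549.7 553.3 558.6] a [-130.7  -84.5  -81.4]
 guard N [697.1 697.7 703.5] Y [ 69.9 132.7 178. ] amax [-150.9   46.2   46.6]
top 294 [182 195  42  21 315] [541.3  36.  197. ] dir [0.076 0.992 0.099] ext y [ 77.6 116.9 157.5] N [549.6 559.  561.5] a [-136.5  -89.3  -79.4]
 guard N [698.8 700.  707.2] Y [ 66.3 120.2 170.3] amax [-153.3   48.2   49.4]
scene housing ((558.7637939453125, -272.3692321777344), (120.55545043945312, 164.21453857421875), 85.92249298095703) [[ 473. -327.]
 [ 636. -338.]
 [ 645. -218.]
 [ 481. -206.]]
scene dark ((506.695556640625, -268.4788818359375), (119.17826080322266, 60.95589828491211), 84.89099884033203)
top housing ((556.9976806640625, -276.3553466796875), (121.60899353027344, 166.4048309326172), 86.4410400390625) [[ 470. -332.]
 [ 636. -342.]
 [ 644. -221.]
 [ 478. -211.]]
top dark ((556.4402465820312, -276.5812072753906), (120.67239379882812, 165.34437561035156), 86.53731536865234)
beaker [ 369.595985   -250.68650251   75.31942596] [ 449.65841738 -179.63047392   96.73271914]
fridge [array([ 582., -390.,  221.]), array([ 767., -392.,  123.]), array([ 468., -484.,  442.]), array([ 560., -392.,  110.])]
```

```bash
cat >> h.py <<'E'
yaw=np.radians(-8.6)
X=np.array([np.cos(yaw),np.sin(yaw),0]);Y=np.array([-X[1],X[0],0]);a=np.array([0,0,np.cos(np.pi/6)])-.5*X;N=np.cross(Y,a)
bar=558.5*N+121*Y-93*a
def qt(z,y): z=np.array(z,float);y=np.array(y,float);return quat(np.stack([np.cross(y,z),y,z],1))
E
python3 - <<'E'
from h import *
print("bar",bar)
for s in(1,-1):
    q=qt(-a,s*N)
    for off in(110,0,70): print(s,off,bot.ik(bar+off*a,q))
    for ya in(-8.6,-4,20,-40):
        t=np.radians(ya);xx=np.array([np.cos(t),np.sin(t),0])
        print(" scale",ya,bot.ik([588,-276,167],qt([0,0,-1],s*xx)))
E
```

```text
bar [542.30787678  40.35959328 198.70963745]
1 110 [ 0.07636911 -0.09984788  1.92812734 -0.15608985  0.80695337  0.30538879]
1 0 [ 0.04786402  0.13566392  1.92590968 -0.18252655  0.57251989  0.32591941]
1 70 [ 0.06512395 -0.01882303  1.935484   -0.16303618  0.71798874  0.31036481]
 scale -8.6 [-4.95235539e-01  5.92261100e-01  1.29964794e+00 -4.44089210e-16
  1.24968362e+00 -3.45137223e-01]
 scale -4 [-4.95235539e-01  5.92261100e-01  1.29964794e+00 -4.44089210e-16
  1.24968362e+00 -4.25422369e-01]
 scale 20 [-4.95235539e-01  5.92261100e-01  1.29964794e+00 -4.44089210e-16
  1.24968362e+00 -8.44301389e-01]
 scale -40 [-4.95235539e-01  5.92261100e-01  1.29964794e+00 -4.44089210e-16
  1.24968362e+00  2.02896162e-01]
-1 110 None
-1 0 None
-1 70 None
 scale -8.6 None
 scale -4 None
 scale 20 [-4.95235539e-01  5.92261100e-01  1.29964794e+00 -4.44089210e-16
  1.24968362e+00  2.29729126e+00]
 scale -40 None
```

Run:
```python
from h import *
q=qt(-a,N)
bot.move_to(list(bar+110*a),q)
bot.move_gripper(55)
c=cam("wrist");save(c,"w1");Pc=cloud(c);np.savez("pics/w1.npz",P=Pc,im=c["image"],R=c["R"],t=c["t"],f=c["f"],cx=c["cx"],cy=c["cy"])
s=bot.read_state();print(s["clock"],s["ee_pos"],bar+110*a,c["t"],c["R"][:,2])
p=c["R"].T@(bar-c["t"]);print("bar px",c["f"]*p[:2]/p[2]+[c["cx"],c["cy"]],p[2])
```

```text
2.6167 [487.93364926  48.65451252 293.98958202] [487.92627582  48.58403717 293.97243186] [438.94184976 136.5750787  400.95474531] [ 0.42181279 -0.38262326 -0.82199356]
bar px [278.59938274 218.63783281] 246.65957096211423
```

View pics/w1.png

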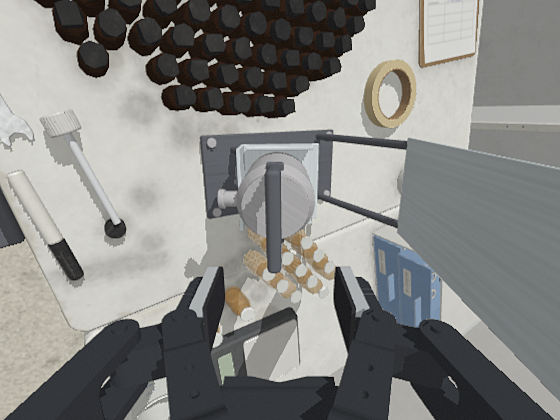

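The wrist view shows the bar running from (273,163) to (274,272), about 5 px from my estimate. I'll refine it from this view's depth.

Run:
```python
from h import *
D=np.load("pics/w1.npz");P=D["P"];im=D["im"].astype(int)
m=np.zeros(P.shape[:2],bool);m[150:285,255:295]=1
m&=(im.max(-1)<100)&(P@a>-112)&(P@a<-60)
n,l,st,ce=cv2.connectedComponentsWithStats(m.astype(np.uint8));k=1+np.argmax(st[1:,4]);print(st[k])
q=P[l==k];c=q.mean(0);d=np.linalg.svd(q-c,full_matrices=False)[2][0]
print(d,Y,"Y",np.percentile(q@Y,[1,99]),"N",np.percentile(q@N,[3,50,97]),"a",np.percentile(q@a,[3,50,97]))
for y in(90,105,120,135,150):
    w=q[abs(q@Y-y)<6];print(y,np.percentile(w@N,[5,50,95]).round(1),np.percentile(w@a,[5,50,95]).round(1))
```

```text
[ 264  167   18  106 1139]
[-0.15273809 -0.98800908  0.02256392] [0.14953534 0.98875638 0.        ] Y [ 79.54414244 160.67324631] N [548.54422932 552.74507578 559.59563724] a [-90.52162321 -84.15086071 -82.59715607]
90 [549.3 553.3 559.6] [-86.7 -84.3 -83.1]
105 [548.6 552.6 559.6] [-86.6 -84.  -82.9]
120 [548.9 552.7 559.6] [-86.4 -84.1 -82.9]
135 [549.  552.8 559.6] [-86.8 -84.  -82.7]
150 [548.5 552.3 559.5] [-86.6 -84.  -82.4]
```

Run:
```python
from h import *
q=qt(-a,N); b=554.3*N+120.3*Y-94.5*a
print(bot.servo_line(list(b),speed=100,until_force=15))
s=bot.read_state();print(s["clock"],s["ee_pos"]-b,s["ft_force"])
bot.move_gripper(5,grip_force=70)
s=bot.read_state();print(s["grip_width"],s["grip_force"],s["ft_force"],s["moment"],s["ee_pos"]-b)
```

```text
False
3.8833 [0.07729405 0.05887467 0.60016859] [0.29241498 0.09654928 0.19541711]
11.060933582096693 68.56640338897705 [ 1.94067738 -0.70220794  2.04860196] [-0.161243   -0.21319128 -0.06552486] [ 0.26070563 -0.02637886  0.36583656]
```

Run:
```python
from h import *
b=554.3*N+120.3*Y-94.5*a
print(bot.servo_line(list(b+90*a),speed=90,until_force=30))
s=bot.read_state();print(s["clock"],s["ft_force"],s["grip_width"],s["ee_pos"]-b-90*a)
t=np.radians(-3.7);xs=np.array([np.cos(t),np.sin(t),0])
bot.servo_line([430,40,340],attitude=qt([0,0,-1],X),speed=100)
s=bot.read_state();print(s["clock"],s["ft_force"],s["grip_width"])
bot.move_to([450,-170,340],qt([0,0,-1],xs))
c=cam("wrist");save(c,"w2");np.savez("pics/w2.npz",P=cloud(c),im=c["image"],R=c["R"],t=c["t"],f=c["f"],cx=c["cx"],cy=c["cy"])
s=bot.read_state();print(s["clock"],s["ft_force"],s["ee_pos"],s["grip_width"])
```

```text
False
5.5 [-0.72668822 -0.57122585 -3.4387121 ] 10.971210878494183 [-0.03532185 -0.05883941 -0.69511323]
6.5833 [ 0.02007646  0.37442639 -2.28358032] 10.792358402017824
7.4833 [-0.02043887  0.10327369 -3.34902494] [ 450.09997267 -169.21381549  339.98364145] 10.593580349414632
```

View pics/w2.png

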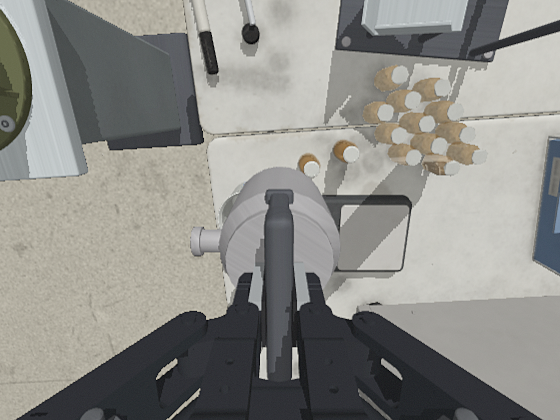

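The can hangs upright from the gripper. The plate's far part is visible, with corners near (409,203), (405,271) and (330,203). I'll cast these onto z = 27 mm.

Run:
```python
from h import *
D=np.load("pics/w2.npz");P=D["P"];im=D["im"]
def ray(u,v,h):
    d=D["R"]@np.array([(u-D["cx"])/D["f"],(v-D["cy"])/D["f"],1]);return D["t"]+d*(h-D["t"][2])/d[2]
big=cv2.resize(im[180:300,300:430],None,fx=5,fy=5,interpolation=cv2.INTER_CUBIC);cv2.imwrite("pics/w2c.png",big)
g=im.astype(int).max(-1)
# plate edges: transition light(inside)->dark rim going outwards
thr=85
for r in(215,225,235,245,255,265):
    row=g[r]; j=[u for u in range(375,418) if row[u]<thr]; 
    if j: print("row",r,"dark",j[0],j[-1],ray(j[0]-.5,r,27).round(1),ray(j[-1]+.5,r,20).round(1))
for u in(350,365,380,395):
    col=g[:,u]; t=[v for v in range(190,215) if col[v]<thr]; b=[v for v in range(262,282) if col[v]<thr]
    if t: print("col",u,"left dark",t[0],t[-1],ray(u,t[0]-.5,20).round(1),ray(u,t[-1]+.5,27).round(1))
    if b: print("   right dark",b[0],b[-1],ray(u,b[0]-.5,27).round(1),ray(u,b[-1]+.5,20).round(1))
print(P[235,380],P[215,370])
```

```text
row 215 dark 409 409 [ 636.3 -245.6   27. ] [ 640.7 -248.2   20. ]
row 225 dark 408 408 [ 635.8 -261.2   27. ] [ 640.2 -264.    20. ]
row 245 dark 405 405 [ 633.3 -293.4   27. ] [ 637.7 -296.7   20. ]
row 255 dark 404 404 [ 632.8 -310.1   27. ] [ 637.2 -313.7   20. ]
row 265 dark 402 402 [ 630.8 -327.    27. ] [ 635.1 -330.9   20. ]
col 350 left dark 196 203 [ 551.9 -212.3   20. ] [ 550.4 -222.4   27. ]
   right dark 270 271 [ 551.1 -329.6   27. ] [ 552.6 -337.    20. ]
col 365 left dark 196 204 [ 573.7 -213.7   20. ] [ 572.2 -225.3   27. ]
   right dark 270 271 [ 574.4 -331.1   27. ] [ 576.4 -338.6   20. ]
col 380 left dark 195 204 [ 595.6 -213.6   20. ] [ 593.9 -226.7   27. ]
   right dark 270 271 [ 597.8 -332.7   27. ] [ 600.2 -340.1   20. ]
col 395 left dark 195 204 [ 617.4 -215.1   20. ] [ 615.7 -228.1   27. ]
   right dark 270 270 [ 621.1 -334.2   27. ] [ 623.8 -339.9   20. ]
[ 595.7843806  -274.75839912   26.57764289] [ 579.99587094 -242.08269421   26.4429389 ]
```

View pics/w2c.png

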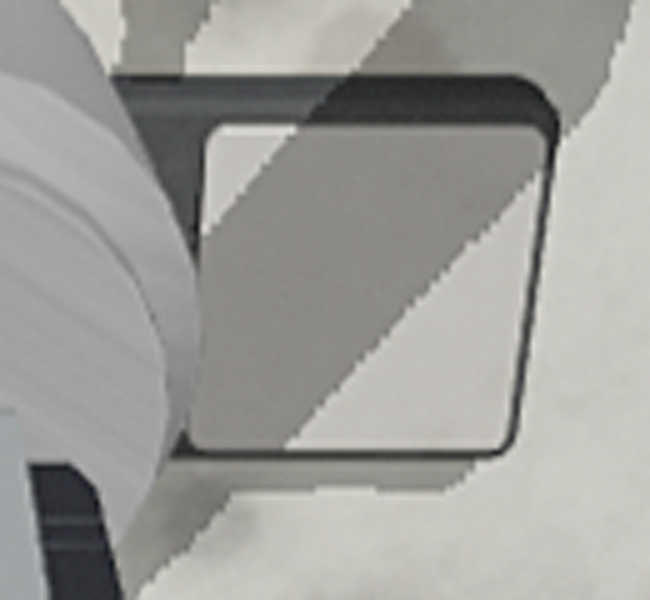

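The crop shows all four plate corners, at (341.6,205), (409.5,205), (401.4,270.4) and (338,270). From these I get the plate centre and go in.

```bash
python3 - <<'E'
from h import *
D=np.load("pics/w2.npz")
def ray(u,v,h):
    d=D["R"]@np.array([(u-D["cx"])/D["f"],(v-D["cy"])/D["f"],1]);return D["t"]+d*(h-D["t"][2])/d[2]
C=np.array([ray(u,v,27) for u,v in((341.6,205),(409.3,205),(401.4,270.2),(338.3,270))])
print(C.round(1),np.linalg.norm(C-np.roll(C,-1,0),axis=1)); c=C.mean(0);print(c)
s2=np.array([557.9,-274.4,0])+np.array([.998,-.065,0])*28;print("from housing",s2)
t=np.radians(-3.7);xs=np.array([np.cos(t),np.sin(t),0]);q=qt([0,0,-1],xs)
x,y=c[:2]
bot.move_to([x,y,300],q)
bot.servo_line([x,y,190],speed=90)
print(bot.read_state()["clock"],bot.read_state()["ft_force"])
w=cam("scene");save(w,"s3");w=cam("top");save(w,"t3")
print(bot.read_state()["ee_pos"])
E
python3 - <<'E'
import cv2
a=cv2.imread("pics/s3.png")[170:320,180:380];b=cv2.imread("pics/t3.png")[150:300,240:440]
cv2.imwrite("pics/c3.png",cv2.hconcat([cv2.resize(a,(400,300)),cv2.resize(b,(400,300))]))
E
```

```text
[[ 538.2 -223.8   27. ]
 [ 636.4 -230.3   27. ]
 [ 631.1 -336.1   27. ]
 [ 532.9 -329.3   27. ]] [ 98.40523687 105.95165094  98.47269399 105.60551358]
[ 584.6693174  -279.87079809   27.        ]
from housing [ 585.844 -276.22     0.   ]
9.6 [ 0.41735976 -0.09651886 -2.53908025]
[ 584.82035111 -279.94186621  190.5928938 ]
```

View pics/c3.png

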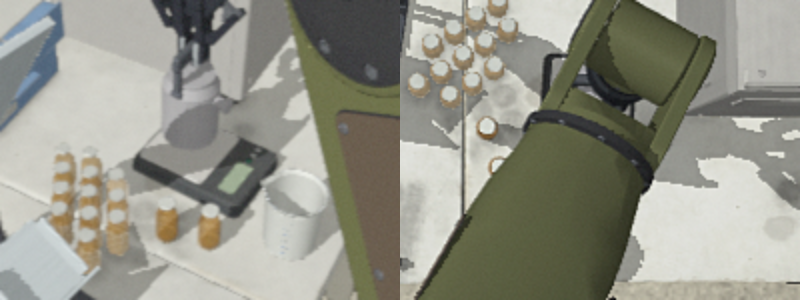

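Run:
```python
from h import *
p=np.array([584.9,-279,0])
r=bot.servo_line([p[0],p[1],158],speed=20,until_force=5)
s=bot.read_state();print(r,s["clock"],s["ee_pos"],s["ft_force"],s["moment"])
```

```text
True 10.7917 [ 585.06682549 -279.09657826  166.94526487] [0.33437477 0.90097823 4.21289904] [0.15098344 0.03345472 0.04088715]
```

Run:
```python
from h import *
bot.dwell(.3);bot.move_gripper(50);bot.dwell(.3)
s=bot.read_state();print(s["clock"],s["ft_force"],s["grip_width"])
p=s["ee_pos"]
bot.servo_line([p[0],p[1],300],speed=100)
bot.move_to([400,-100,380],qt([0,0,-1],[1,0,0]))
bot.dwell(.5)
c=cam("wrist");save(c,"w4");w=cam("scene");save(w,"s4")
Q=cloud(w);m=np.zeros(Q.shape[:2],bool);m[180:290,240:340]=1
m&=(Q[...,2]>45)&(Q[...,2]<185)&(Q[...,0]>525)&(Q[...,0]<650)&(Q[...,1]<-220)&(Q[...,1]>-340)
print(Q[m].min(0),Q[m].max(0))
t=cam("top");save(t,"t4");Q=cloud(t)
m=(Q[...,2]>95)&(Q[...,2]<112)&(Q[...,0]>520)&(Q[...,0]<650)&(Q[...,1]<-220)&(Q[...,1]>-340)
print("lid",m.sum(),cv2.minEnclosingCircle(Q[m][:,:2].astype(np.float32)) if m.any() else 0)
for z in((45,110),(110,185)):
    m=(Q[...,2]>z[0])&(Q[...,2]<z[1])&(Q[...,0]>500)&(Q[...,0]<660)&(Q[...,1]<-220)&(Q[...,1]>-350);print(z,Q[m].min(0),Q[m].max(0))
cv2.imwrite("pics/c4.png",cv2.hconcat([cv2.resize(w["image"][170:320,180:380],(400,300)),cv2.resize(t["image"][150:300,240:440],(400,300))]))
print(bot.read_state()["clock"])
```

```text
11.85 [-0.08069932 -0.13256489  0.72017621] 49.927892136915084
[ 530.04351567 -318.67362384   45.38224687] [ 622.58408927 -232.16478513  180.63066036]
lid 76 ((575.3700561523438, -277.4261169433594), 48.00021743774414)
(45, 110) [ 527.76979486 -296.8718851    46.21539049] [ 622.9703399  -240.59368951  109.45964738]
(110, 185) [ 529.39913449 -320.90086679  110.18528759] [ 622.40909823 -236.61686514  182.57896563]
15.0417
```

View pics/c4.png

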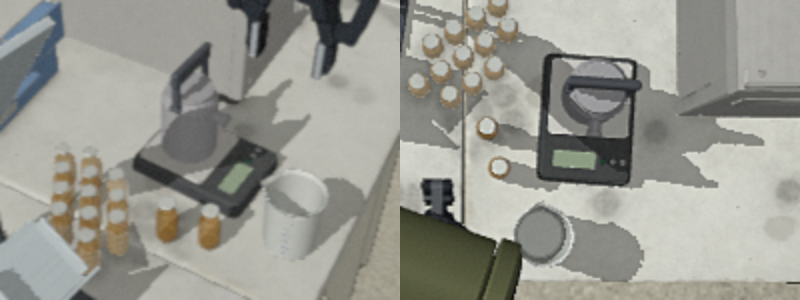

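The can stands upright at the centre of the plate. The bottles and beaker have not moved, and the gripper is clear.

```bash
python3 -c "
from rig import bot
print(bot.finish_job())"
```

```text
the job is handed in; nothing more can be done
None
```

The can is standing upright within a few millimetres of the middle of the scale's weighing plate and has been let go; the beaker and bottles were left where they stood, and the job was handed in at about 15 s on the clock.

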